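Hold open the lever-lifted flap of the used-slide box

TASK

The white box for used glass slides has a heavy steel flap that is opened with the lever in front of it. With a fingertip push the red peg so that the red safety stop swings round, well clear of the lever, then press the lever's blue paddle all the way down so that its other end raises the flap, and finish while still holding the paddle down with the flap open. Do not lift the lever out of its fork, do not touch the flap itself, and leave the other things on the bench alone.

Things in the scene. Friction and masses are not known exactly. Their poses are not given: they have to be found in the camera images.
- opener: fixed unit: grey base plate 10 mm thick, aluminium fork, white slide box (135 x 180 x 96 mm). Origin on the table right under the fork. Its x axis runs level along the lever, from the paddle (x = -200 mm) to the slide box (x = 102 to 237 mm); y points level to the side where the stop is pivoted; z up. Place and yaw differ from run to run.
- fork (a point): pivot point of the fork, 105 mm above the table over the opener's origin: two aluminium cheeks, 60 mm apart centre to centre, 40 mm long along x, tops 119 mm above the table, with open-topped slots in which the lever's cross pin lies.
- lever: loose lever: aluminium bar 22 mm wide, 12 mm thick, cross pin (12 mm diameter, 84 mm long) lying in the fork, steel roller 85 mm from the pin at the short end, blue paddle at the long end. Origin mid-pin. At rest its axes match the opener's and the bar slopes up 0.28 rad to the paddle; pressed, it turns about the pin until the paddle lands on a rubber bump, about 0.28 rad down.
- paddle (a point): middle of the blue paddle's top face (60 mm along the lever, 50 mm across), 205 mm from the pin along the bar and 6 mm above the bar's centreline. About 167 mm above the table at rest, about 52 mm fully down; on the way it swings about 10 mm outwards, away from the fork. Pressing it right down takes about 3 to 6 N.
- flap (a joint): opening angle of the heavy steel flap (about 1.6 kg, 127 x 160 x 10 mm, yellow front edge), hinged at its edge far from the lever: 0 lies shut on the box, grows as it rises. With the paddle fully down it reads about 0.4. It falls shut when the paddle is let go.
- flap_lip (a point): middle of the flap's front edge, which juts out over the lever's roller; about 102 mm above the table when shut.
- stop (a joint): angle of the red safety stop about its upright pivot. At the start (-0.15 to 0.25) its block stands under the lever's bar and keeps it up; it grows as the red peg is pushed towards the slide box (opener's +x). Clear of the bar from about 0.9, end of travel 1.4. It stays where it is left (about 1 N at the peg moves it).
- stop_pivot (a point): on the stop's upright pivot axis, at the underside of its arm, 30 mm above the table; in the opener's frame at x = -80, y = 75 mm.
- stop_peg (a point): middle of the top of the red upright peg, 20 mm diameter, 98 mm above the table, standing free from 42 mm up. At joint value a it lies at pivot + 55 mm x (sin a, cos a) in the opener's x, y. The stop's block (22 x 24 mm, top 114 mm above the table) is opposite, 75 mm from the pivot.
- oil_bottle: small amber glass bottle with a black cap, 34 mm across and 72 mm tall, on the table on the side of the lever away from the stop; origin under its base. A bystander.
- mailer: orange plastic slide mailer, 85 x 30 x 22 mm, on the table on the side of the lever away from the stop; origin under its base. A bystander.
- dish: white shallow round dish, 70 mm across and 16 mm tall, on the table between the stop's red peg and the box; origin under its base. A bystander.
- stain_jar: clear jar with a blue lid, 56 mm across, 95 mm tall; origin under its base. A bystander.
- specimen_pot: white pot with a red lid, 52 mm across, 65 mm tall; origin under its base. A bystander.
- slide_tray: grey tray of glass slides, 200 x 100 x 22 mm; origin under its base. A bystander.
- slide_box: closed green slide box, 150 x 90 x 35 mm; origin under its base. A bystander.

How it is judged (in metres and radians):
On the way, in this order (a step that is already met when the one before it is completed fails the run):
1. the safety stop is swung clear of the lever (beyond 0.95 rad) while the flap is still shut (value of joint stop above 0.95 rad and value of joint flap below 0.05 rad), for 0.1 s.
2. the flap is raised beyond 0.3 rad by pressing the lever with the fingers (value of joint flap above 0.3 rad and contact force between the fingers and lever above 1 N), for 0.2 s.
At the end, for the whole second after the job is handed in: The program has ended with the fingers still pressing the paddle (more than 1 N), the paddle's top less than 85 mm above the table, the flap resting on the lever and steady at more than 0.3 rad open, the lever's pin in its fork (within 8 mm) and the stop beyond 0.95 rad (all of step 2 and velocity of joint flap between -0.1 and 0.1 rad/s and contact force between lever and flap above 1 N and z of paddle in the frame of opener below 0.085 m and distance between lever and fork below 0.008 m and value of joint stop above 0.95 rad); the arm keeps its last pose, push and grip.
It fails at once if the lever is lifted out of its fork (pin more than 12 mm from its place) (distance between lever and fork above 0.012 m).
It fails at once if the flap itself is touched by the robot (contact force between any of the fingers, the arm and flap above 0.5 N).
It fails at once if a bystander is moved more than 20 mm (distance of any of oil_bottle, mailer, dish, stain_jar, specimen_pot, slide_tray, slide_box from where it was at the start of the episode above 0.02 m).
It also fails if it takes over 43 s, if anything falls off the work surface, if the arm or the gripper's body presses on something with over 40 N, if the wrist force passes 120 N, or if a joint passes its speed limit or range.

ROBOT

A 7-joint arm with a two-finger parallel gripper is mounted at the origin on the work surface. World frame = base frame: x ahead of the robot, y to its left, z up, the work surface at z = 0. Lengths are in mm, angles in rad, forces in N, time in s.
With the tool pointing down it reaches from about 350 to 775 mm from the base axis. Payload 3.1 kg.
Tool frame: the origin (TCP) lies where the fingers leave the gripper's body, on its centre line; the fingertips stand 73 mm ahead of it and the grasp point (between the pads) lies 54 mm ahead of it (bot.tcp_to_tips is the distance from the TCP to the fingertips, in mm); z points along the fingers, y is the direction in which the jaws open and shut (so a half turn about z gives the same grasp; the last joint's range is limited). The gripper opens to 85 mm and grips with 20 to 120 N. Pads are 22 mm wide; open, the fingers measure 114 mm over their backs; the gripper's body (76 mm by 85 mm) begins 54 mm behind the grasp point. The pads swing forward as they close: fully open they stand 13 mm farther back than shut.
Start: joints at [-1.148, 0.311, 0.014, 1.512, -0.004, 1.319, -0.027], TCP at [246.509, 491.679, 303.904] pointing down, gripper open.
Joint ranges: [-2.7, 2.7], [-0.3, 1.91], [-1.27, 1.3], [0.12, 2.57], [-1.44, 4.58], [0.2, 2.03], [-3.05, 3.05]. Speed limits (rad/s): [2.79, 2.79, 3.14, 3.14, 3.14, 3.14, 3.14].

INTERFACE

Orientations are given as a unit quaternion [w, x, y, z].
In Python, from station import bot gives the robot as it stands.
- The arm moves only by the shell command python3 -m inch 'ROWS' [FORCE]. ROWS is text: rows parted by semicolons, each of 5 numbers parted by spaces: the closure, from 0 (fully open) to 1 (shut), then the shift along the tool's x, y, z in m, then the turn about the tool's z in degrees. A call has 1 to 8 rows; each row is the pose to reach, as a shift and turn from the pose commanded when the call began, along the tool's axes at that moment; what a row does not reach only later rows make up. A row lasts 1/12 s, in which the tool goes at most 41.7 mm and 7.16 degrees, less where a joint would pass 70% of its speed; a pose out of reach is approached as far as the arm can. A call with a gripper value outside its range is refused whole. The fingers move at their own pace and stop on an object; FORCE is the grip in N (left out, the last holds). Time passes only in rows, so rows that repeat a pose let the fingers close. It gives the time, the measured TCP pose, the force and the opening at its end, in the units of the state.
- bot.sense(): the state, without advancing time (a new reading comes with each control period).
- bot.capture(name): name is "scene" or "side" or "wrist"; returns the picture (400x640x3 uint8, red, green, blue); there is no depth.
- bot.calibration(name): a dict with "fovy" (degrees; the focal length in pixels is half the picture's height over the tangent of half this angle, whatever the lens; pixels are square), "cx", "cy" (the principal point, pixels), "pose" (4x4, takes a point from camera to world coordinates); the wrist camera has in their place "hand_eye" (4x4, takes a point from camera to tool coordinates, whose origin is the TCP and whose axes are the flange's). Camera axes: x right, y up, looking along -z (the intrinsics and any distortion apply to the point x, -y, -z); pixel columns grow to the right and rows downward; lengths in mm; the calibration is good to about 2 mm. The wrist camera is an equidistant fisheye: a pixel r from the principal point sees the ray r / f radians off the axis. A picture is of the moment at which its call begins: read the wrist's pose just before it. calibration takes no time and is no camera call.
- bot.hand_in(): hands the job in, once; it reports no verdict.
The state is a dict: "time_s": time; "joint_pos": joint angles; "joint_velocities": joint speeds; "joint_torque": joint torques, N m; "position": TCP position; "ee_rot": TCP orientation; "ft_force": force on the tool from outside, world axes, zero at the start; "moment": the same for the moment, N m; "gripper_width": finger opening in mm.
Only numpy, scipy, OpenCV 4.12 (cv2) and the standard library are available. Lean on these libraries where they do the work, as an engineer would, in place of code of your own. Each camera call takes 0.05 s, during which the arm holds its last target.

## Working session

There is one attempt and no reset: what is moved stays moved. The work goes in short steps, Python scripts to look and compute and a shell command to move; the robot and the scene stay as the last step left them, time stands still between calls to the robot, and variables do not carry over. Pictures are saved under pics/ and viewed, and the job is handed in when it is done.

```bash
ls; mkdir -p pics; python3 - <<'E'
from station import bot
import cv2,numpy as np
print(bot.sense())
for n in ("scene","side","wrist"):
    c=bot.calibration(n); print(n,c)
for n in ("scene","side","wrist"):
    cv2.imwrite(f"pics/{n}0.png",bot.capture(n)[:,:,::-1])
print(bot.tcp_to_tips)
E
```

```text
pics
{'time_s': 0.0, 'joint_pos': array([-1.14767038,  0.3117364 ,  0.01398173,  1.51309957, -0.00441303,
        1.3191907 , -0.02722613]), 'joint_velocities': array([ 0.00015679, -0.00139494,  0.00085955,  0.00029356, -0.00019457,
       -0.00200126, -0.00077533]), 'joint_torque': array([ 4.07170946e-04, -3.79907763e+01,  1.46193355e-01, -2.30595356e+01,
        1.21424554e-02,  1.30046197e-02, -1.37375363e-05]), 'position': array([246.26588691, 491.14494171, 302.79778363]), 'ee_rot': array([-2.36556331e-04,  2.30298393e-01,  9.73119318e-01, -1.17806306e-03]), 'ft_force': array([-0.31968247, -0.01175148,  0.44459846]), 'moment': array([-0.02901602,  0.07371624, -0.01263564]), 'gripper_width': 85.12352106073102}
scene {'fovy': 55.61842615357314, 'cx': 315.0715881422321, 'cy': 195.42349377663763, 'pose': array([[-2.65449512e-01, -8.37353264e-01,  4.77887088e-01,
         1.06620278e+03],
       [ 9.64087096e-01, -2.34918299e-01,  1.23892957e-01,
         2.03553938e+02],
       [ 8.52224991e-03,  4.93612100e-01,  8.69640424e-01,
         9.96886045e+02],
       [ 0.00000000e+00,  0.0
[... 237 characters left out ...]
      [-1.25077561e-01, -5.85574065e-01,  8.00911117e-01,
         1.10334921e+03],
       [ 1.73437921e-02,  8.05836644e-01,  5.91883854e-01,
         8.95942430e+02],
       [ 0.00000000e+00,  0.00000000e+00,  0.00000000e+00,
         1.00000000e+00]])}
wrist {'fovy': 65.70646984690485, 'cx': 319.06416524035205, 'cy': 193.39911611525167, 'hand_eye': array([[-5.74045236e-04,  9.65893018e-01,  2.58940822e-01,
         6.43406576e+01],
       [ 9.99999834e-01,  5.43161063e-04,  1.90814497e-04,
        -9.11501411e-01],
       [ 4.36598188e-05,  2.58940888e-01, -9.65893169e-01,
        -6.95300209e+01],
       [ 0.00000000e+00,  0.00000000e+00,  0.00000000e+00,
         1.00000000e+00]])}
72.6
```

View pics/scene0.png

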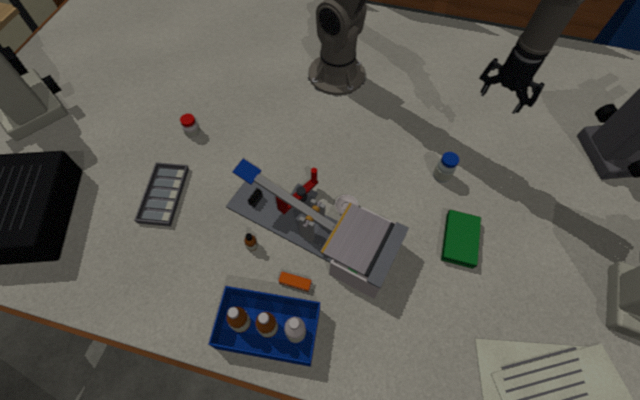

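View pics/side0.png

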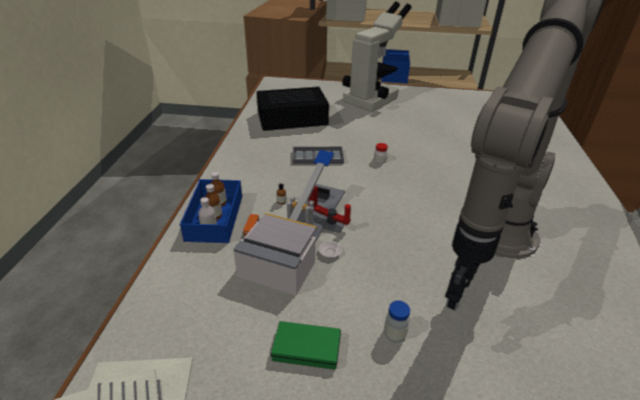

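View pics/wrist0.png

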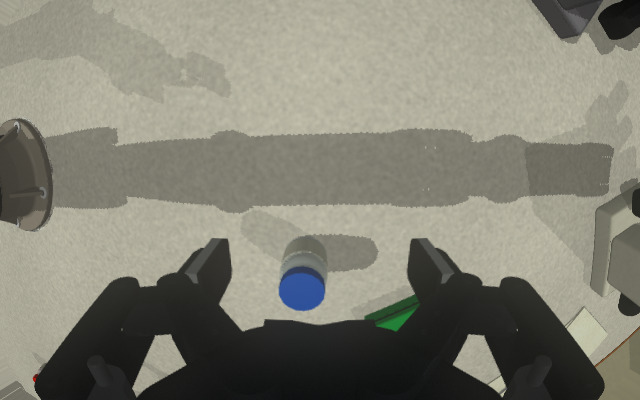

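The scene picture shows the paddle at (247,171), the peg at (314,172), the box at (365,240) and the dish at (345,205). The side picture shows the paddle at (325,157), the peg at (347,210) and the dish at (330,247). Next I'll triangulate these points.

```bash
cat > h.py <<'E'
import numpy as np,cv2
from station import bot
def ray(name,uv):
    c=bot.calibration(name); f=200/np.tan(np.radians(c["fovy"])/2)
    d=np.array([(uv[0]-c["cx"])/f,-(uv[1]-c["cy"])/f,-1.]); P=np.array(c["pose"])
    d=P[:3,:3]@d; return P[:3,3],d/np.linalg.norm(d)
def plane(name,uv,z):
    o,d=ray(name,uv); return o+d*(z-o[2])/d[2]
def tri(u1,u2,n1="scene",n2="side"):
    o1,d1=ray(n1,u1);o2,d2=ray(n2,u2)
    s=np.linalg.lstsq(np.c_[d1,-d2],o2-o1,rcond=None)[0]
    a,b=o1+s[0]*d1,o2+s[1]*d2
    return (a+b)/2,np.linalg.norm(a-b)
def proj(name,p):
    c=bot.calibration(name); f=200/np.tan(np.radians(c["fovy"])/2);P=np.array(c["pose"])
    q=P[:3,:3].T@(np.array(p)-P[:3,3]); return np.array([c["cx"]+f*q[0]/-q[2],c["cy"]-f*q[1]/-q[2]])
E
python3 - <<'E'
from h import *
for n,(x0,y0,x1,y1) in {"scene":(215,140,425,300),"side":(220,140,380,300)}.items():
    im=cv2.imread(f"pics/{n}0.png"); hsv=cv2.cvtColor(im,cv2.COLOR_BGR2HSV)
    red=((hsv[...,0]<6)|(hsv[...,0]>174))&(hsv[...,1]>150)&(hsv[...,2]>50)
    blue=(abs(hsv[...,0].astype(int)-110)<12)&(hsv[...,1]>130)&(hsv[...,2]>50)
    for nm,m in(("red",red),("blue",blue)):
        k,l,s,c=cv2.connectedComponentsWithStats(m.astype(np.uint8))
        for i in range(1,k):
            if s[i,4]>15 and x0<c[i][0]<x1 and y0<c[i][1]<y1: print(n,nm,s[i],c[i])
    cr=im[y0:y1,x0:x1]; s=min(800/cr.shape[1],600/cr.shape[0]); print(n,s)
    cv2.imwrite(f"pics/{n}0z.png",cv2.resize(cr,None,fx=s,fy=s,interpolation=cv2.INTER_CUBIC))
E
```

```text
scene red [303 168  14  25 155] [311.04516129 180.68387097]
scene red [293 193   9   7  30] [296.83333333 195.76666667]
scene red [282 204   9  10  38] [286.13157895 208.31578947]
scene blue [233 159  28  25 358] [246.46089385 170.9273743 ]
scene 3.75
side red [309 187  19  29 174] [317.45977011 202.3908046 ]
side red [332 205  18  19 166] [342.86144578 215.74698795]
side blue [314 150  19  15 195] [323.56410256 156.98461538]
side 3.75
```

```bash
sleep 1
```

```text
(no output)
```

View pics/scene0z.png

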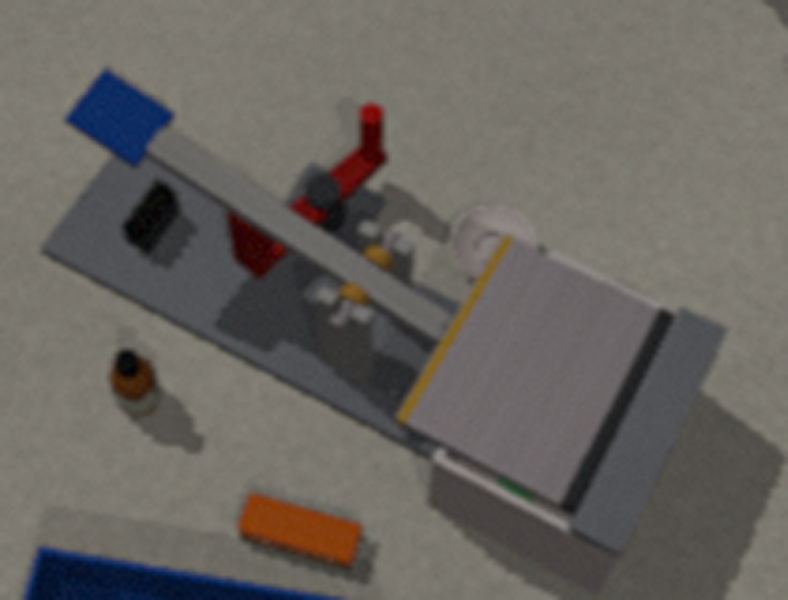

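View pics/side0z.png

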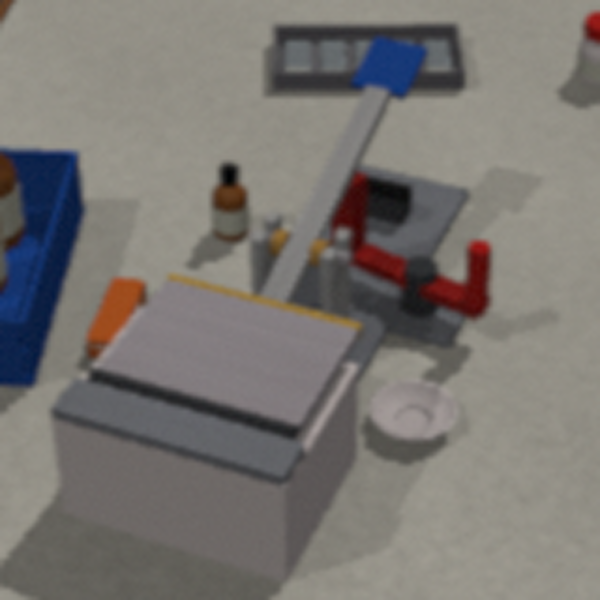

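Zoomed views: in the scene picture the peg top is at (314,169.6), the yellow lip ends are at (350,204) and (322.5,251), and the dish is at (346,206). In the side picture the peg top is at (348,206) and the lip ends are at (316,227) and (265,214).

```bash
python3 - <<'E'
from h import *
def S(x,y): return (215+x/3.75,140+y/3.75)
def D(x,y): return (220+x/3.75,140+y/3.75)
pts={"peg":(S(371,111),D(480,247)),"paddle":(S(119,114),D(391,66)),"paddlemask":((246.46,170.93),(323.56,156.98)),
"lip+y":(S(507,240),D(360,326)),"lip-y":(S(403,417),D(170,278)),"dish":(S(492,243),D(412,415)),"bottlecap":(S(127,358),D(229,172)),
"pivotcap":(S(323,187),D(420,270))}
R={}
for k,(a,b) in pts.items():
    p,e=tri(a,b); R[k]=p; print(k,p.round(1),"gap",round(e,1))
for k,z in(("peg",98),("paddlemask",167),("lip+y",102),("lip-y",102)):
    print(k,plane("scene",pts[k][0],z).round(1),plane("side",pts[k][1],z).round(1))
lip=(R["lip+y"]+R["lip-y"])/2; pd=R["paddlemask"]
v=lip-pd; print("len",np.linalg.norm(v[:2]),"yaw pad->lip",np.arctan2(v[1],v[0]))
w=R["lip+y"]-R["lip-y"]; print("lip len",np.linalg.norm(w),"yaw from lip",np.arctan2(w[1],w[0])-np.pi/2)
E
```

```text
peg [488.2  48.8  93.7] gap 1.8
paddle [ 581.2 -109.3  161.1] gap 2.5
paddlemask [ 583.8 -108.9  163.2] gap 3.2
lip+y [571.6 172.4 101.9] gap 5.7
lip-y [723.8 136.1 103. ] gap 2.0
dish [528.3 159.8   7.1] gap 0.1
bottlecap [718.9 -67.   64.3] gap 1.6
pivotcap [537.1  24.3  46.2] gap 0.5
peg [491.9  50.   98. ] [487.4  53.4  98. ]
paddlemask [ 587.7 -106.4  167. ] [ 582.2 -104.7  167. ]
lip+y [574.5 173.8 102. ] [569.5 169.8 102. ]
lip-y [724.3 136.6 102. ] [723.4 134.  102. ]
len 270.76535213906396 yaw pad->lip 1.3327690030109975
lip len 156.50006053577675 yaw from lip 1.336566541030063
```

The geometry agrees. Opener yaw is about 1.335, the origin about (631,84), the pivot about (538,24) and the stop angle about 0.27. The peg radius comes out at 55.6 mm against 55 given. I'll push along the chord (heading about 31°) with the closed fingers' -x face, which means turning about +58°, so I'm moving now.

```bash
python3 -m inch '1 -0.03 -0.024 0 7; 1 -0.06 -0.048 0 14; 1 -0.09 -0.072 0 21; 1 -0.12 -0.097 0 28; 1 -0.15 -0.122 0 35; 1 -0.18 -0.147 0 42; 1 -0.21 -0.172 0 49; 1 -0.24 -0.197 0 56'
cat >> h.py <<'E'
def quatR(q):
    from scipy.spatial.transform import Rotation as Ro
    return Ro.from_quat([q[1],q[2],q[3],q[0]]).as_matrix()
def shift(target_tip):
    s=bot.sense();R=quatR(s["ee_rot"])
    t=np.array(target_tip)+[0,0,bot.tcp_to_tips]
    print("tip",(s["position"]+R[:,2]*bot.tcp_to_tips).round(1),"yhead",np.degrees(np.arctan2(R[1,1],R[0,1])).round(1),"shift m",((R.T@(t-s["position"]))/1000).round(4),"F",s["ft_force"].round(1),"t",s["time_s"],"w",round(s["gripper_width"],1))
E
python3 -c "
from h import *
shift([449.6,30.7,110])"
```

```text
time_s: 0.82
position: [372.9, 206.1, 303.8]
ee_rot: [-0.0, 0.662, 0.749, 0.0]
ft_force: [0.8, -0.7, 0.3]
gripper_width: 0.1
tip [372.9 206.1 231.2] yhead 7.0 shift m [-0.1835  0.0546  0.1211] F [ 0.8 -0.7  0.3] t 0.8167 w 0.1
```

```bash
python3 -m inch '1 -0.038 0.011 0.00 1; 1 -0.076 0.022 0.00 1; 1 -0.114 0.034 0.00 1; 1 -0.152 0.046 0.00 1; 1 -0.1835 0.0545 0.02 1; 1 -0.1835 0.0545 0.06 1; 1 -0.1835 0.0545 0.1 1; 1 -0.1835 0.0545 0.121 1'
python3 - <<'E'
from h import *
shift([449.6,30.7,68])
for n in("scene","side"): cv2.imwrite(f"pics/{n}1.png",cv2.resize(bot.capture(n)[130:300,220:420,::-1],None,fx=3.5,fy=3.5,interpolation=cv2.INTER_CUBIC))
cv2.imwrite("pics/wrist1.png",bot.capture("wrist")[:,:,::-1])
E
```

```text
time_s: 1.48
position: [447.8, 32.0, 179.1]
ee_rot: [-0.002, 0.668, 0.745, -0.002]
ft_force: [0.7, 0.9, 0.4]
gripper_width: 0.4
tip [447.4  31.9 106.5] yhead 6.2 shift m [-0.0014  0.0019  0.0385] F [0.7 0.9 0.4] t 1.4833 w 0.4
```

```bash
sleep 1
```

```text
(no output)
```

View pics/scene1.png

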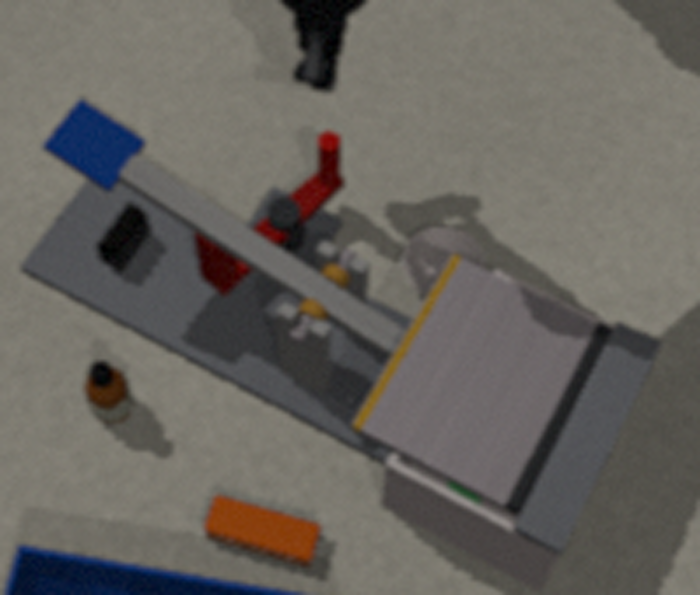

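View pics/wrist1.png

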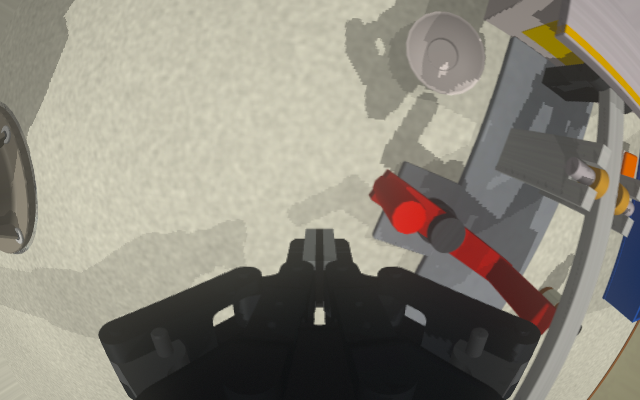

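View pics/side1.png

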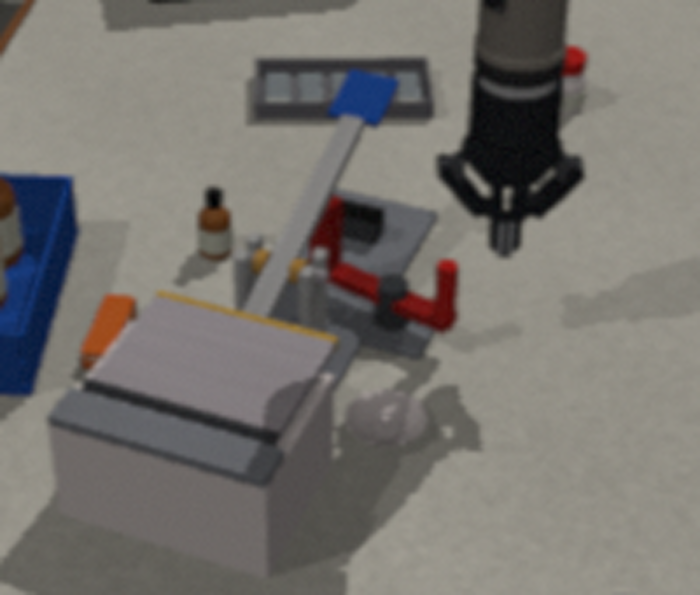

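I had the turn sign reversed: tool +x now heads 96° in the world. The wrist view shows closed fingers at (320,245), the peg top at (408,217) and the dish at (445,52), and nothing has been touched. Turning +65° makes the +x face point along the push, and there is joint range and time for it.

```bash
python3 -c "
from h import *
print(bot.sense()['joint_pos'].round(2))"
python3 -m inch '1 0 0 0 7; 1 0 0 0 14; 1 0 0 0 21; 1 0 0 0 28; 1 0 0 0 35; 1 0 0 0 42; 1 0 0 0 49; 1 0 0 0 56'
python3 -c "
from h import *
print(bot.sense()['joint_pos'].round(2))
shift([449.6,30.7,70])"
```

```text
[-0.55  0.24  0.52  1.96 -0.14  0.98  0.15]
time_s: 2.3
position: [452.2, 33.5, 185.5]
ee_rot: [0.0, 0.939, 0.343, 0.003]
ft_force: [1.0, 0.6, 0.5]
gripper_width: -0.1
[-0.7   0.26  0.69  1.96 -0.2   0.98 -0.78]
tip [452.5  33.6 112.9] yhead -49.9 shift m [-0.004   0.0004  0.0428] F [1.  0.6 0.5] t 2.3 w -0.1
```

```bash
python3 -m inch '1 -0.004 0 0 5; 1 -0.004 0 0.015 9; 1 -0.004 0 0.03 9; 1 -0.004 0 0.043 9; 1 -0.004 0 0.043 9'
python3 - <<'E'
from h import *
shift([518.4,68.1,68])
for n in("scene","side"): cv2.imwrite(f"pics/{n}2.png",cv2.resize(bot.capture(n)[130:300,220:420,::-1],None,fx=3.5,fy=3.5,interpolation=cv2.INTER_CUBIC))
cv2.imwrite("pics/wrist2.png",bot.capture("wrist")[:,:,::-1])
E
```

```text
time_s: 2.72
position: [447.4, 31.1, 140.1]
ee_rot: [-0.0, 0.963, 0.271, -0.0]
ft_force: [-0.5, -0.6, 0.1]
gripper_width: 0.3
tip [447.4  31.1  67.5] yhead -58.6 shift m [ 0.0799  0.0055 -0.0005] F [-0.5 -0.6  0.1] t 2.7167 w 0.3
```

```bash
sleep 1
```

```text
(no output)
```

View pics/wrist2.png

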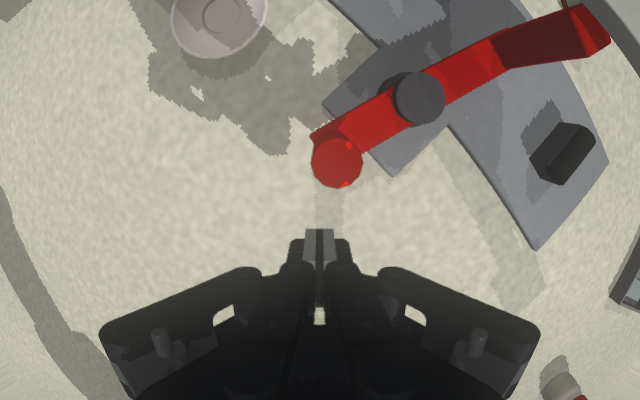

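View pics/side2.png

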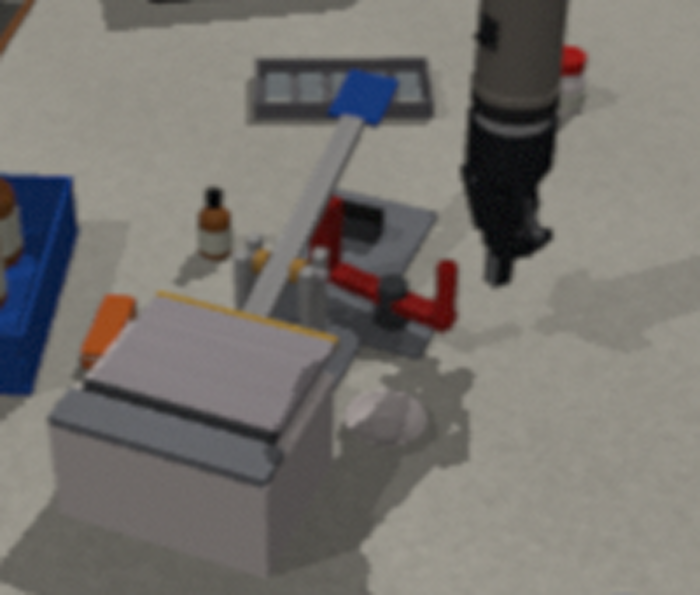

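The wrist view shows the peg top at (336,163), about 6 mm to tool +y of the finger column at x=320. I'll shift +5 mm in y and then push about 80 mm along +x.

```bash
python3 -m inch '1 0.01 0.005 0 0; 1 0.02 0.005 0 0; 1 0.03 0.005 0 0; 1 0.038 0.005 0 0; 1 0.046 0.005 0 0; 1 0.054 0.005 0 0; 1 0.062 0.005 0 0; 1 0.07 0.005 0 0'
python3 - <<'E'
from h import *
shift([518.4,68.1,68])
for n in("scene","side"): cv2.imwrite(f"pics/{n}3.png",cv2.resize(bot.capture(n)[130:300,220:420,::-1],None,fx=3.5,fy=3.5,interpolation=cv2.INTER_CUBIC))
cv2.imwrite("pics/wrist3.png",bot.capture("wrist")[:,:,::-1])
E
```

```text
time_s: 3.53
position: [510.3, 63.1, 139.7]
ee_rot: [0.0, 0.963, 0.271, -0.0]
ft_force: [-0.6, -1.7, -0.8]
gripper_width: -0.2
tip [510.3  63.1  67.1] yhead -58.6 shift m [ 0.0095 -0.0001 -0.0009] F [-0.6 -1.7 -0.8] t 3.5333 w -0.2
```

```bash
sleep 1
```

```text
(no output)
```

View pics/wrist3.png

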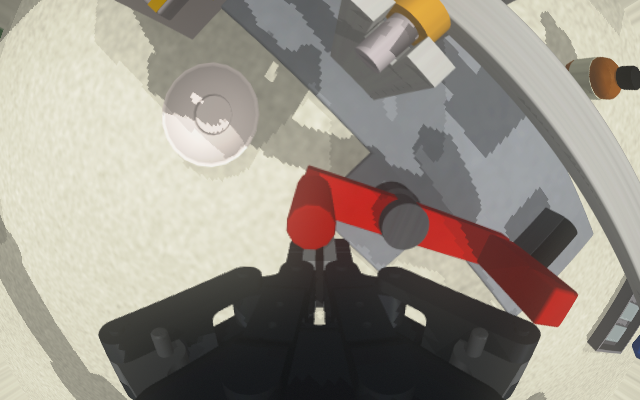

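View pics/side3.png

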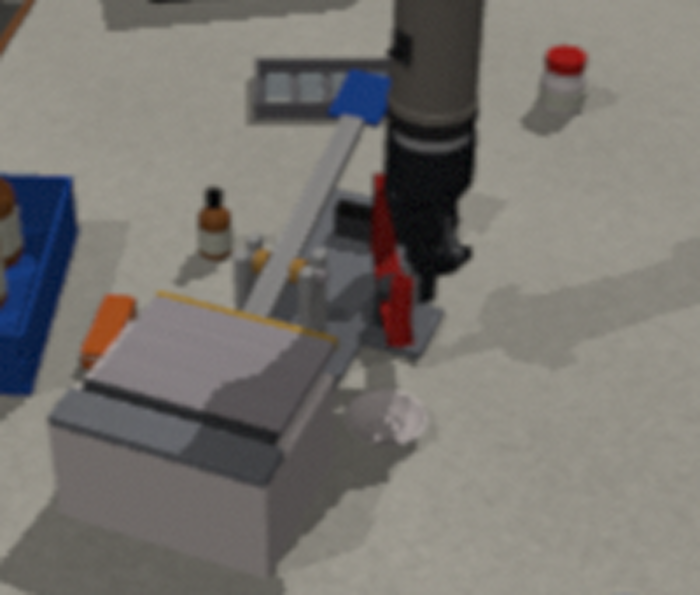

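The peg at (311,228) is squarely against the fingers and the stop angle is about 1.1. I'll push about 8 mm more.

```bash
python3 -m inch '1 0.004 0.000 0 0; 1 0.008 0.000 0 0; 1 0.008 0.000 0 0; 1 -0.01 0.0 0 0; 1 -0.03 0.0 0 0; 1 -0.06 0.0 -0.03 0; 1 -0.06 0.0 -0.07 0; 1 -0.06 0 -0.11 0'
python3 - <<'E'
from h import *
shift([585,-105.5,180])
for n in("scene","side"):
    im=bot.capture(n)[:,:,::-1]; cv2.imwrite(f"pics/{n}4f.png",im); cv2.imwrite(f"pics/{n}4.png",cv2.resize(im[130:300,220:420],None,fx=3.5,fy=3.5,interpolation=cv2.INTER_CUBIC))
cv2.imwrite("pics/wrist4.png",bot.capture("wrist")[:,:,::-1])
E
```

```text
time_s: 4.35
position: [455.4, 30.0, 249.6]
ee_rot: [-0.001, 0.963, 0.269, -0.003]
ft_force: [1.6, 1.0, -0.7]
gripper_width: 0.1
tip [455.   30.1 177. ] yhead -58.8 shift m [ 0.0406  0.1831 -0.0037] F [ 1.6  1.  -0.7] t 4.35 w 0.1
```

```bash
sleep 1
```

```text
(no output)
```

View pics/scene4.png

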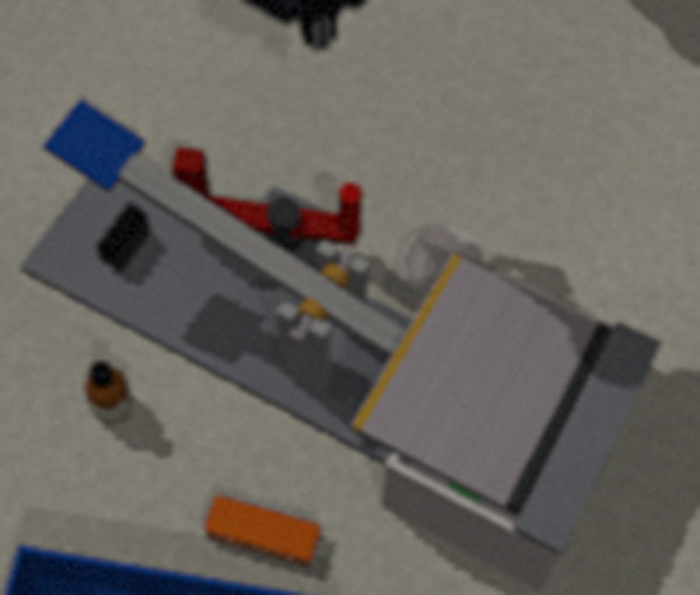

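View pics/side4.png

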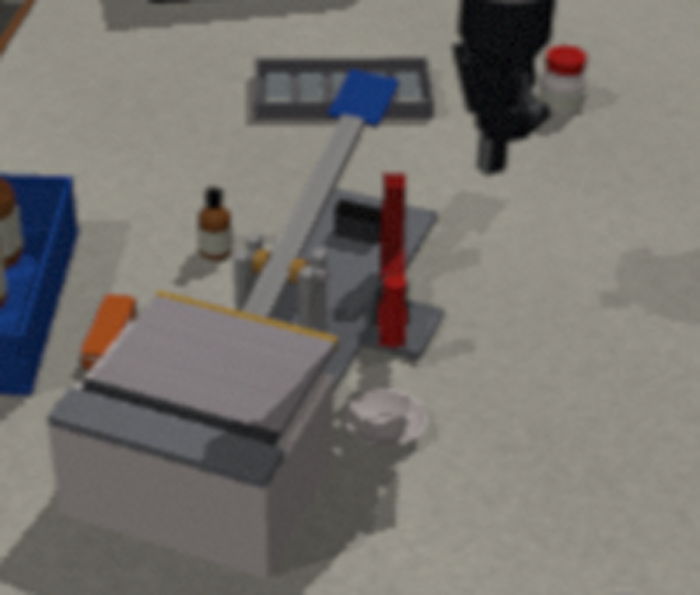

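Scene picture: the stop's block at (190,165) has come out from under the bar, and the peg is at (350,191). Now I'll compute the angle.

```bash
python3 - <<'E'
from h import *
yaw=1.335;X=np.array([np.cos(yaw),np.sin(yaw)]);Y=np.array([-X[1],X[0]])
O=np.array([585,-105.5])+195.3*X; piv=O-80*X+75*Y
a,b=(220+350/3.5,130+190/3.5),(220+395/3.5,130+281/3.5)
for p in (tri(a,b)[0],plane("scene",a,98),plane("side",b,98)):
    d=p[:2]-piv; print(p.round(1),np.hypot(*d).round(1),"angle",np.arctan2(d@X,d@Y).round(3))
# press path
for th in (.28,.2,.1,0,-.1,-.2,-.28,-.3):
    x=-205*np.cos(th)+6*np.sin(th); z=105+205*np.sin(th)+6*np.cos(th)
    print(th,(O+x*X).round(1),round(z,1))
shift([585,-105.5,200])
E
```

```text
[531.5  78.3  94.6] 54.7 angle 1.196
[534.3  79.2  98. ] 55.3 angle 1.25
[530.5  81.7  98. ] 58.2 angle 1.189
0.28 [ 585.  -105.6] 167.4
0.2 [ 584.  -109.8] 151.6
0.1 [ 583.1 -113.4] 131.4
0 [ 582.7 -114.9] 111.0
-0.1 [ 582.8 -114.5] 90.5
-0.2 [ 583.4 -112.1] 70.2
-0.28 [ 584.2 -108.8] 54.1
-0.3 [ 584.5 -107.8] 50.2
tip [461.6  31.7 181. ] yhead -58.6 shift m [ 0.0348  0.1816 -0.0184] F [-0.2  0.3 -0.4] t 4.5 w 0.2
```

The stop is at about 1.2 rad, clear of the bar. Next I'll move over the paddle, tips about 200 mm high.

```bash
python3 -m inch '1 0.0 0.0 -0.025 0; 1 0.007 0.036 -0.025 0; 1 0.014 0.073 -0.025 0; 1 0.021 0.11 -0.025 0; 1 0.028 0.147 -0.025 0; 1 0.035 0.1815 -0.025 0; 1 0.035 0.1815 -0.02 0; 1 0.035 0.1815 -0.015 0'
python3 - <<'E'
from h import *
shift([585,-105.5,175])
for n in("scene","side"):
    im=bot.capture(n)[:,:,::-1]; cv2.imwrite(f"pics/{n}5.png",cv2.resize(im[110:280,200:400],None,fx=3.5,fy=3.5,interpolation=cv2.INTER_CUBIC))
cv2.imwrite("pics/wrist5.png",bot.capture("wrist")[:,:,::-1])
shift([585,-105.5,175])
E
```

```text
time_s: 5.17
position: [583.0, -108.0, 263.2]
ee_rot: [0.001, 0.963, 0.268, -0.001]
ft_force: [-0.6, 0.2, 1.0]
gripper_width: -0.1
tip [ 582.8 -108.1  190.6] yhead -58.9 shift m [ 0.0031 -0.0011  0.0156] F [-0.6  0.2  1. ] t 5.1667 w -0.1
tip [ 581.8 -103.4  190.9] yhead -58.5 shift m [0.0016 0.0033 0.0159] F [ 0.1  1.  -0.1] t 5.3167 w 0.1
```

```bash
sleep 1
```

```text
(no output)
```

View pics/scene5.png

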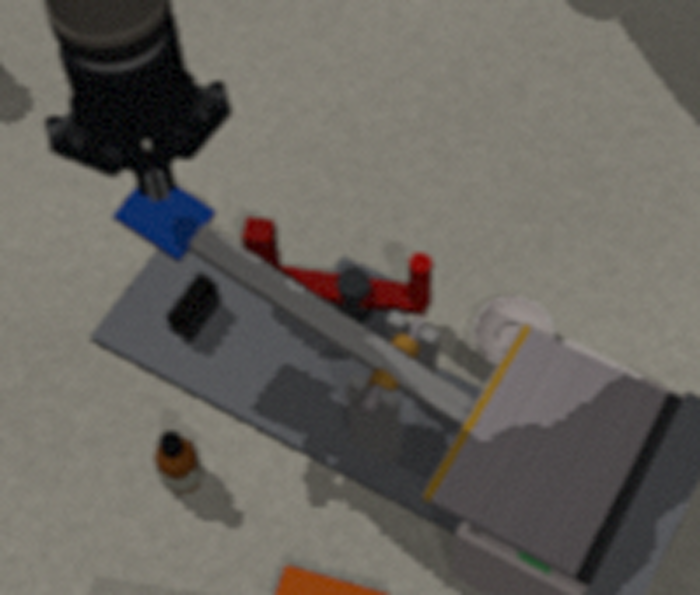

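View pics/side5.png

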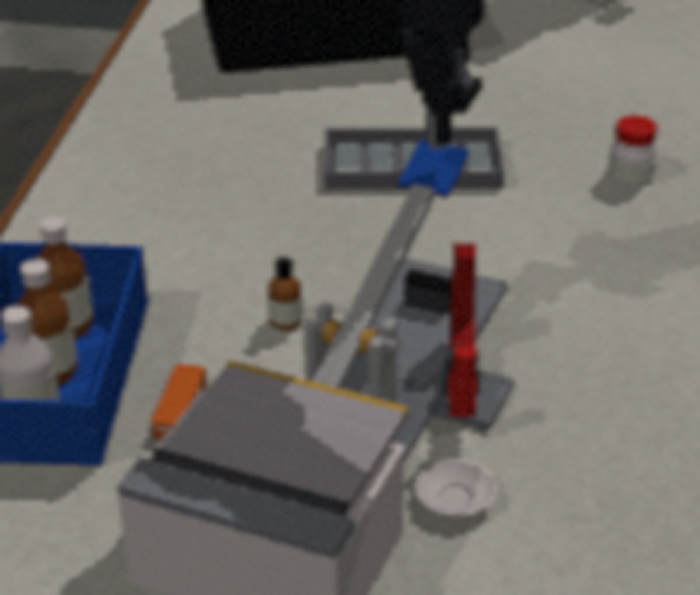

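View pics/wrist5.png

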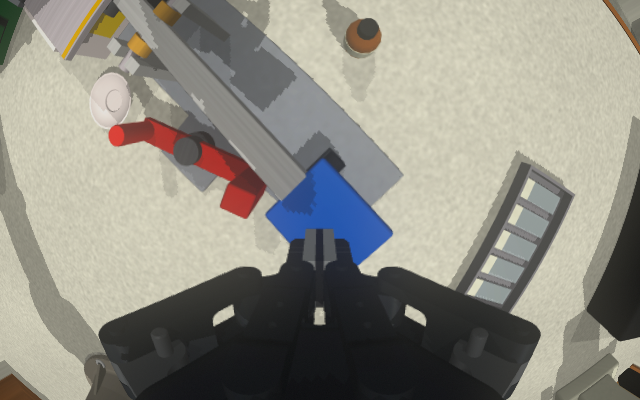

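The wrist view shows the fingertips at (320,230) and the paddle's side corners at (266,212) and (393,233), so its middle is near (329,222). I'll check that with a ray.

```bash
cat >> h.py <<'E'
def wray(uv):
    s=bot.sense();c=bot.calibration("wrist");f=200/np.tan(np.radians(c["fovy"])/2)
    dx,dy=uv[0]-c["cx"],uv[1]-c["cy"];r=np.hypot(dx,dy);t=r/f
    d=np.array([np.sin(t)*dx/r,-np.sin(t)*dy/r,-np.cos(t)])
    H=np.array(c["hand_eye"]);R=quatR(s["ee_rot"])
    return s["position"]+R@H[:3,3],R@(H[:3,:3]@d)
E
python3 - <<'E'
from h import *
for uv in((266,212),(393,233),(329.5,222),(325,157)):
    o,d=wray(uv); print(uv,(o+d*(167-o[2])/d[2]).round(1))
o,d=wray((320,232));print((o+d*(190.8-o[2])/d[2]).round(1))
shift([585,-105.5,175])
E
```

```text
(266, 212) [575.  -73.6 167. ]
(393, 233) [ 602.4 -143.5  167. ]
(329.5, 222) [ 588.9 -107.6  167. ]
(325, 157) [619.3 -85.8 167. ]
[ 589.1 -101.1  190.8]
tip [ 581.8 -103.4  190.9] yhead -58.5 shift m [0.0016 0.0033 0.0159] F [ 0.1  1.  -0.1] t 5.3167 w 0.1
```

The wrist ray puts the paddle middle at about (588,-107), within 3 mm of the earlier estimate. I'll press along its arc and stop halfway to check.

```bash
python3 -m inch '1 0.003 0.003 0.015 0; 1 0.002 0.004 0.025 0; 1 0.001 0.005 0.035 0; 1 0.0 0.006 0.043 0; 1 -0.001 0.007 0.051 0; 1 -0.003 0.009 0.059 0; 1 -0.003 0.009 0.067 0; 1 -0.003 0.009 0.067 0'
python3 - <<'E'
from h import *
shift([585,-105.5,50])
for n in("scene","side"):
    im=bot.capture(n)[:,:,::-1]; cv2.imwrite(f"pics/{n}6.png",cv2.resize(im[110:280,200:400],None,fx=3.5,fy=3.5,interpolation=cv2.INTER_CUBIC))
cv2.imwrite("pics/wrist6.png",bot.capture("wrist")[:,:,::-1])
shift([585,-105.5,50])
E
```

```text
time_s: 5.98
position: [584.7, -114.2, 196.9]
ee_rot: [-0.0, 0.963, 0.27, -0.0]
ft_force: [0.1, 0.1, 3.9]
gripper_width: -0.0
tip [ 584.6 -114.2  124.3] yhead -58.6 shift m [ 0.0048 -0.0072  0.0743] F [0.1 0.1 3.9] t 5.9833 w -0.0
tip [ 584.9 -114.2  125.6] yhead -58.6 shift m [ 0.0046 -0.0073  0.0756] F [-0.6  1.2  4.1] t 6.1333 w 0.2
```

```bash
sleep 1
```

```text
(no output)
```

View pics/scene6.png

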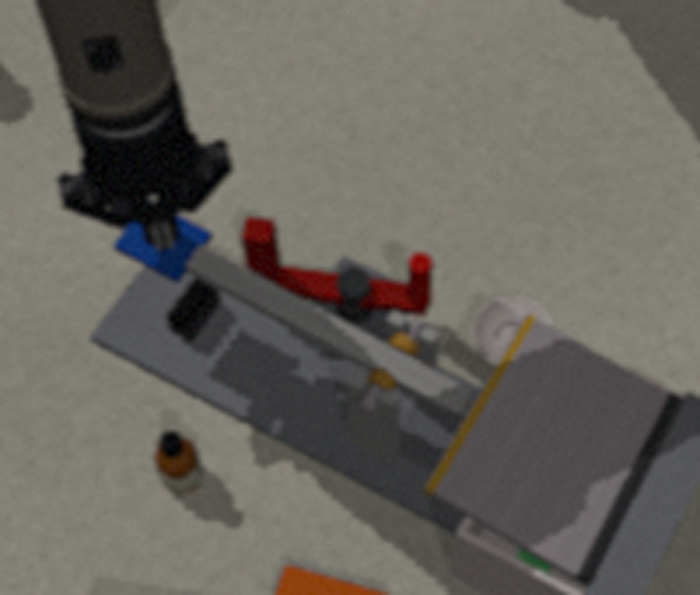

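View pics/wrist6.png

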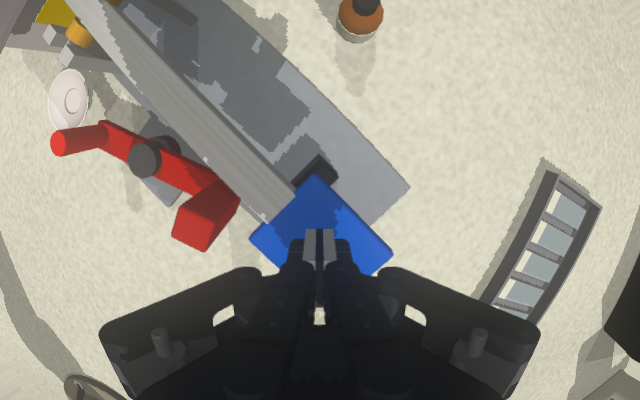

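The tip is at 125 mm with 4 N upward on it, the flap is beginning to lift at (530,320), and the contact is central on the paddle. I'll carry on pressing.

```bash
python3 -m inch '1 -0.001 0.001 0.01 0; 1 -0.001 0.001 0.02 0; 1 -0.001 0.001 0.03 0; 1 -0.001 0.001 0.04 0; 1 0 0 0.05 0; 1 0.002 -0.002 0.059 0; 1 0.003 -0.003 0.066 0; 1 0.003 -0.003 0.070 0'
python3 - <<'E'
from h import *
shift([585,-105.5,50])
E
```

```text
time_s: 6.8
position: [586.5, -109.8, 128.1]
ee_rot: [-0.0, 0.963, 0.271, 0.001]
ft_force: [0.4, 1.6, 6.5]
gripper_width: -0.3
tip [ 586.6 -109.7   55.5] yhead -58.6 shift m [ 0.0009 -0.0044  0.0055] F [0.4 1.6 6.5] t 6.8 w -0.3
```

```bash
python3 -m inch '1 0.001 -0.001 0.003 0; 1 0.001 -0.001 0.006 0; 1 0.001 -0.001 0.008 0; 1 0.001 -0.001 0.008 0; 1 0.001 -0.001 0.008 0;1 0.001 -0.001 0.008 0'
python3 - <<'E'
from h import *
shift([585,-105.5,50])
for n in("scene","side"):
    im=bot.capture(n)[:,:,::-1]; cv2.imwrite(f"pics/{n}7f.png",im); cv2.imwrite(f"pics/{n}7.png",cv2.resize(im[110:280,200:400],None,fx=3.5,fy=3.5,interpolation=cv2.INTER_CUBIC))
cv2.imwrite("pics/wrist7.png",bot.capture("wrist")[:,:,::-1])
shift([585,-105.5,50])
E
```

```text
time_s: 7.3
position: [586.8, -109.6, 126.3]
ee_rot: [-0.001, 0.963, 0.27, 0.002]
ft_force: [-11.3, 4.4, 33.9]
gripper_width: -0.2
tip [ 587.  -109.4   53.7] yhead -58.6 shift m [ 0.0005 -0.0044  0.0037] F [-11.3   4.4  33.9] t 7.3 w -0.2
tip [ 587.  -109.4   53.7] yhead -58.6 shift m [ 0.0006 -0.0044  0.0037] F [-11.2   3.9  33.7] t 7.45 w 0.1
```

```bash
sleep 1
```

```text
(no output)
```

View pics/scene7.png

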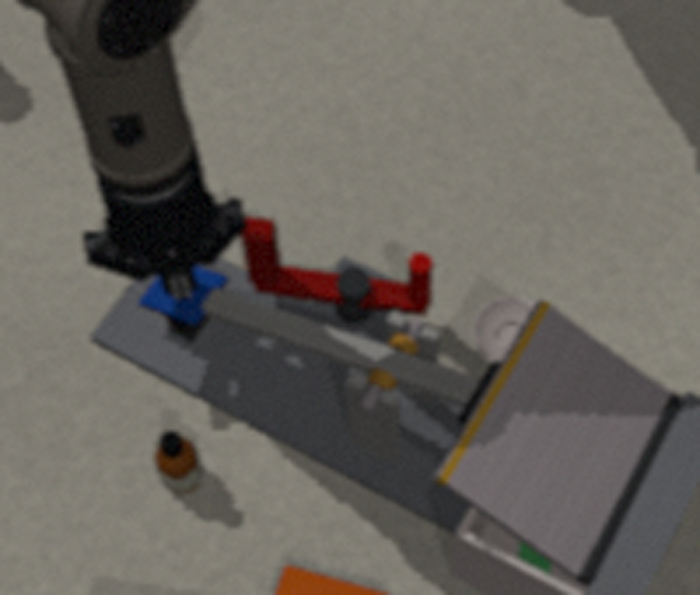

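View pics/side7.png

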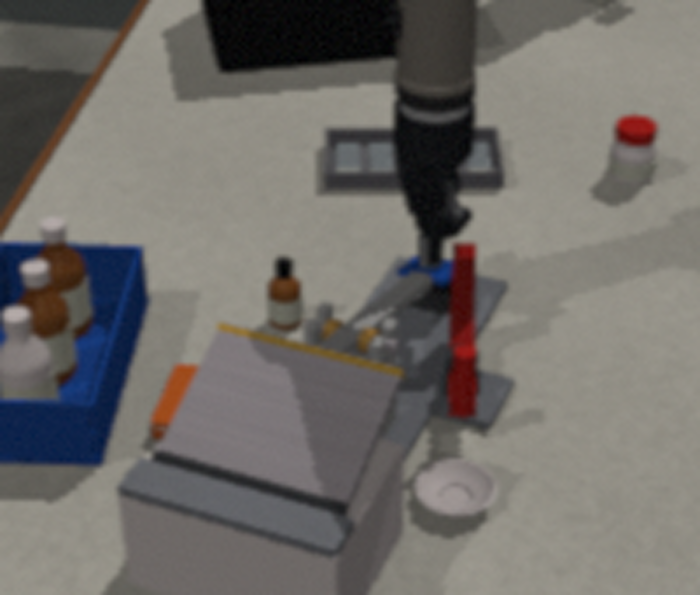

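View pics/wrist7.png

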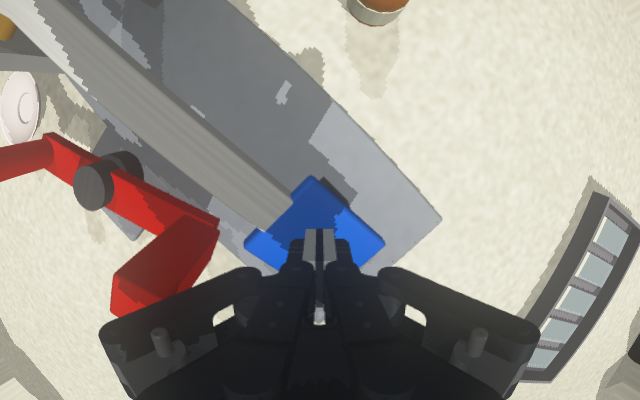

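The paddle is on the bump with 34 N on the tip, the flap is well open (lip ends at scene (545,305) and (440,480)), and the peg hasn't moved from (420,265). That push is more than needed, so I'll ease off and measure the flap.

```bash
python3 -m inch '1 0 0 -0.002 0; 1 0 0 -0.004 0; 1 0 0 -0.005 0; 1 0 0 -0.005 0; 1 0 0 -0.005 0; 1 0 0 -0.005 0'
python3 - <<'E'
from h import *
shift([585,-105.5,50])
def Q(x,y): return (200+x/3.5,110+y/3.5)
for n,a,b in(("+y",Q(546,304),Q(401,374)),("-y",Q(441,480),Q(221,327))):
    p,e=tri(a,b); print(n,p.round(1),round(e,1),"flap~",np.arcsin((p[2]-102)/127).round(3))
for n in("scene","side"):
    im=bot.capture(n)[:,:,::-1]; cv2.imwrite(f"pics/{n}8.png",cv2.resize(im[110:280,200:400],None,fx=3.5,fy=3.5,interpolation=cv2.INTER_CUBIC))
shift([585,-105.5,50])
E
```

```text
time_s: 7.95
position: [586.7, -109.4, 127.0]
ee_rot: [0.0, 0.963, 0.27, 0.001]
ft_force: [-2.9, 1.5, 11.3]
gripper_width: -0.1
tip [ 586.9 -109.4   54.4] yhead -58.6 shift m [ 0.0006 -0.0043  0.0044] F [-2.9  1.5 11.3] t 7.95 w -0.1
+y [573.6 184.2 148.2] 3.6 flap~ 0.372
-y [727.  144.2 146.8] 4.8 flap~ 0.361
tip [ 586.8 -109.4   54.4] yhead -58.6 shift m [ 0.0006 -0.0043  0.0044] F [-3.3  0.9 10.7] t 8.05 w -0.1
```

```bash
sleep 1
```

```text
(no output)
```

View pics/scene8.png

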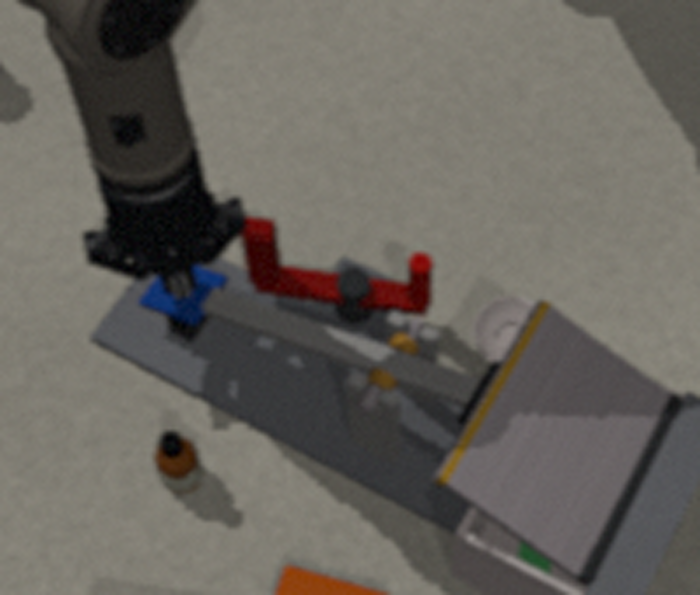

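The push is a steady 11 N with the paddle at 54 mm, the flap at about 0.37 rad, and the stop and bystanders unchanged. I'm handing in.

```bash
python3 -c "
from station import bot
print(bot.hand_in())"
```

```text
the job is handed in; nothing more can be done
None
```

I swung the safety stop clear with the closed fingertips, then pressed the blue paddle along its arc onto the rubber bump. I handed the job in at about 8 s of the 43 s allowed, with the paddle still held down. No verdict was reported.

**Last checks before handing in:**

| Check | Measured | Needed |
|---|---|---|
| Paddle top (fingertip height) | about 54 mm | below 85 mm |
| Upward force on the fingers | steady at about 11 N | above 1 N |
| Flap opening (from the raised lip) | about 0.36–0.37 rad | above 0.3 rad |
| Stop angle (measured before pressing) | about 1.19–1.25 rad | above 0.95 rad |

- **Stop after pressing:** the peg had not moved in the pictures.
- **Pin and bystanders:** the pin looked seated in the fork. The oil bottle, dish and mailer looked unmoved by eye. I did not measure any of these.

**What went wrong or disagreed:**
- **Wrong turn:** I first turned the wrist the wrong way and corrected it before touching anything.
- **Hard press:** the push onto the bump briefly reached 34 N, with about 11 N sideways, before I eased it off.
- **Camera heights:** in the first pictures the two cameras put the peg and paddle tops about 3 to 6 mm too low, so the flap reading may be slightly low too.

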